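# Set four plaster masters in their mould boxes

### The arm

A 6-joint arm with a two-finger parallel gripper is mounted at the origin on the work surface. World frame = base frame: x ahead of the robot, y to its left, z up, the work surface at z = 0. Lengths are in m, angles in rad, forces in N, time in s.
With the tool pointing down it reaches from about 0.3 to 0.775 m from the base axis. Payload 14.6 kg.
Tool frame: the origin (TCP) lies on the centre line of the jaws, within the pads' length; the fingertips stand 19 mm ahead of it and the grasp point (between the pads) is the TCP; y points along the fingers, x is the direction in which the jaws open and shut, and the axes are right-handed (so a half turn about y gives the same grasp; the last joint's range is limited). The gripper opens to 94 mm and grips with 3 to 60 N. Pads are 16 mm wide; open, the fingers measure 119 mm over their backs; the gripper's body (75 mm by 177 mm) begins 78 mm behind the grasp point.
Start: joints at [-1.356, 0.3, 1.521, -0, 1.321, -0.067], TCP at [0.153, -0.528, 0.224] pointing down, gripper open.
Joint ranges: [-3.03, 3.03], [-0.79, 2.21], [0.23, 2.52], [-1.04, 4.18], [0, 3.07], [-2.55, 2.55]. Speed limits (rad/s): [2.22, 2.22, 2.57, 3.14, 3.14, 3.14].

### API

Orientations are given as [roll, pitch, yaw] about the fixed x, y, z axes, in that order (R = Rz(yaw) Ry(pitch) Rx(roll)).
In Python, from station import ctrl, optics gives the robot as it stands.
- The arm moves only by the tool jog_arm, never from a script. Its argument "targets" is a list of rows, each a list of 3 entries, a list of its own where there are three numbers: the finger opening in cm, from 0 to 9.4, then the shift along the tool's x, y, z in cm, then the turn about the tool's y in rad. A call has 1 to 10 rows; each row is the pose to reach, as a shift and turn from the pose commanded when the call began, along the tool's axes at that moment; what a row does not reach only later rows make up. A row lasts 1/10 s, in which the tool goes at most 50 mm and 8.59 degrees, less where a joint would pass 70% of its speed; a pose out of reach is approached as far as the arm can. A call with a gripper value outside its range is refused whole. The fingers move at their own pace and stop on an object; "grip_force" is the grip in N (left out, the last holds). Time passes only in rows, so rows that repeat a pose let the fingers close. It gives the time, the measured TCP pose, the force and the opening at its end, in the units of the state.
- ctrl.get_obs(): the state, without advancing time (a new reading comes with each control period).
- optics.camera(name): name is "side" or "top"; returns a dict with "img" (420x560x3 uint8, red, green, blue), "range_z" (420x560 float32, m along the optical axis (not along the pixel's ray), 0 where there is no reading), "camera_matrix" (3x3 intrinsics, pixels), "world_to_cam" (4x4, takes a point from world to camera coordinates). Camera axes: x right, y up, looking along -z (the intrinsics and any distortion apply to the point x, -y, -z); pixel columns grow to the right and rows downward; lengths in m; the calibration is good to about 2 mm. A picture is of the moment at which its call begins.
- ctrl.hand_in(): hands the job in, once; it reports no verdict.
The state is a dict: "time_s": time; "qpos": joint angles; "joint_vel": joint speeds; "tau": joint torques, N m; "ee_pos": TCP position; "eef_rot": TCP orientation; "force": force on the tool from outside, world axes, zero at the start; "moment": the same for the moment, N m; "grip_width": finger opening in m.
Only numpy, scipy, OpenCV 4.12 (cv2) and the standard library are available. Lean on these libraries where they do the work, as an engineer would, in place of code of your own. Each camera call takes 0.05 s, during which the arm holds its last target. There are 200 camera calls.

### The job

Get the moulds ready for pouring: stand each of the four small white plaster animals in the middle of the mould box made for it - the crocodile lengthways in the long box, the tortoise in the square box, the penguin in the tall narrow pipe section and the snail in the wide low pipe section - flat on the floor of the box, with an even gap to the walls all round. Set them down gently, for plaster chips if it is dropped, and do not touch or shift the big kangaroo at the back, whose primer is still wet.

Things in the scene. Friction and masses are not known exactly. Their poses are not given: they have to be found in the camera images.
- crocodile: loose white plaster master of a crocodile, flat underside, 120 long (nose to tail tip), 46 wide over the feet, 33 high, 110 g. Origin on the underside in the middle of its length; x points to the nose, z up. Trunk: flat-sided block 34 wide (y) and 30 high from x = -26 to 27, so it can be gripped across y at x = 0 within 11 mm either way; the feet (8 high) stick out beyond that.
- tortoise: loose white plaster master of a tortoise, flat underside, 78 long with head and tail, 43 high, 120 g. Origin on the underside under the middle of the shell; x points to the head, z up. Shell: round, diameter 56, its side upright between 11 and 27 above the underside, domed above. Best gripped across y (feet and head stick out towards +-x).
- penguin: loose white plaster master of a standing penguin, flat foot, 70 high, 90 g. Origin on the underside under the middle; x points to the beak, z up. Belly diameter 38; across the flat flippers (y) 41 wide between 18 and 52 above the underside; round head of diameter 24 on top, its centre 58 up.
- snail: loose white plaster master of a snail, flat foot 26 wide, 91 long with horns and tail, upright coiled shell, 51 high, 90 g. Origin on the underside in the middle; x points to the horns, z up. Shell: an upright disc with flat faces 24 apart (y), diameter 42, its centre at x = -4 and 30 above the underside: grip it across y.
- long_box: fixed oblong mould box of plywood walls on a grey base board, open on top. Origin in the middle, under the base board; z up, long axis y. Inside 96 (x) by 170 (y), inner floor 9 above the origin, walls 9 thick with their rim 53 above the origin, board 122 by 196.
- square_box: fixed square mould box of plywood walls on a grey base board, open on top. Origin in the middle, under the base board; z up. Inside 120 by 120, inner floor 9 above the origin, walls 9 thick with their rim 57 above the origin, board 146 by 146.
- tall_pipe: fixed upright section of grey plastic pipe, the narrow tall one, on a grey base board 140 by 140, open on top. Origin in the middle, under the board; z up. Outside diameter 125, inside 118, inner floor 9 above the origin, rim 83 above the origin.
- wide_pipe: fixed upright section of grey plastic pipe, the wide low one, on a grey base board 170 by 170, open on top. Origin in the middle, under the board; z up. Outside diameter 160, inside 152, inner floor 9 above the origin, rim 63 above the origin.
- kangaroo: loose white figure of an upright kangaroo, 150 high, 160 long from toes to tail tip, 50 wide, standing at the back of the bench, its coat of primer still wet; not part of the job. Origin on the bench under its body; x points to the toes (50 ahead), the tail reaches 110 back.
Things that resemble listed ones, but are neither listed nor needed, are in the scene too. What is shaped like the penguin but pink is not meant. What is shaped like the snail but green is not meant.

How it is judged:
At the end, for the whole second after the job is handed in: Each master stands upright (within 0.12 rad) on the floor of its own box (height within 4 mm), its origin within 12 mm of the middle of the box; the crocodile lies along the long box within 0.2 rad (either way round); all are released and at rest (horizontal distance between crocodile and long_box below 0.012 m and z of crocodile in the frame of long_box between 0.005 and 0.013 m and angle between each of crocodile, tortoise, penguin, snail's own z axis and vertical below 0.12 rad and linear speed of each of crocodile, tortoise, penguin, snail below 0.02 m/s and angular speed of each of crocodile, tortoise, penguin, snail below 0.2 rad/s and horizontal distance between tortoise and square_box below 0.012 m and z of tortoise in the frame of square_box between 0.005 and 0.013 m and horizontal distance between penguin and tall_pipe below 0.012 m and z of penguin in the frame of tall_pipe between 0.005 and 0.013 m and horizontal distance between snail and wide_pipe below 0.012 m and z of snail in the frame of wide_pipe between 0.005 and 0.013 m and angle between the x axis of crocodile and the y axis of long_box, either way round below 0.2 rad); the robot touches nothing.
It fails at once if the robot touches the wet kangaroo (over 1 N), or it is shifted by more than 5 mm or tipped (contact force between kangaroo and the fingers above 1 N or contact force between kangaroo and the arm above 1 N or distance of kangaroo from where it was at the start of the episode above 0.005 m or angle between kangaroo's own z axis and vertical above 0.2 rad).
It fails at once if a master is dropped or thrown (faster than 0.65 m/s while less than 70 mm above the bench: a fall of about 20 mm) ((linear speed of crocodile above 0.65 m/s and height (world z) of crocodile below 0.07 m) or (linear speed of tortoise above 0.65 m/s and height (world z) of tortoise below 0.07 m) or (linear speed of penguin above 0.65 m/s and height (world z) of penguin below 0.07 m) or (linear speed of snail above 0.65 m/s and height (world z) of snail below 0.07 m)).
It also fails if it takes over 112 s, if anything falls off the work surface, if the arm or the gripper's body presses on something with over 40 N, if the wrist force passes 120 N, or if a joint passes its speed limit or range.

## Working session

There is one attempt and no reset: what is moved stays moved. The work goes in short steps, Python scripts to look and compute and a tool call to move; the robot and the scene stay as the last step left them, time stands still between calls to the robot, and variables do not carry over. Pictures are saved under pics/ and viewed, about 12 in all and at most 16, crops included, and the job is handed in when it is done.

Besides the shell and the picture viewer there is one more tool, called after "Request:" as name(argument=value, ...), one argument or row to a line, values as JSON. jog_arm: Moves the arm, as the interface text tells. Its arguments: {"type":"object","properties":{"targets":{"type":"array","items":{"type":"array"}},"grip_force":{"type":"number"}},"required":["targets"]}

```bash
ls; mkdir -p pics; python3 - <<'E'
from station import ctrl, optics
import cv2,numpy as np
o=ctrl.get_obs();print({k:np.round(v,3) for k,v in o.items()})
for n in("top","side"):
    c=optics.camera(n);cv2.imwrite(f"pics/{n}0.png",c["img"][:,:,::-1]);np.savez(f"{n}0.npz",**c)
    print(c["camera_matrix"],c["world_to_cam"].round(3),[k for k in c])
E
```

```text
pics
{'time_s': np.float64(0.0), 'qpos': array([-1.356,  0.3  ,  1.522, -0.   ,  1.321, -0.067]), 'joint_vel': array([ 0.001,  0.   ,  0.001,  0.   , -0.   , -0.001]), 'tau': array([ 2.0000e-03, -5.3181e+01, -3.5273e+01,  7.1000e-02,  2.4000e-02,
       -0.0000e+00]), 'ee_pos': array([ 0.153, -0.528,  0.224]), 'eef_rot': array([-1.571e+00,  1.000e-03, -1.289e+00]), 'force': array([-0.35 ,  0.353,  0.419]), 'moment': array([ 0.028,  0.023, -0.022]), 'grip_width': np.float64(0.094)}
[[383.38709334   0.         279.64316322]
 [  0.         383.38709334 214.38900932]
 [  0.           0.           1.        ]] [[-0.012 -1.    -0.015 -0.006]
 [ 0.993 -0.014  0.116 -0.547]
 [-0.117 -0.013  0.993 -0.848]
 [ 0.     0.     0.     1.   ]] ['img', 'range_z', 'camera_matrix', 'world_to_cam']
[[415.4784668    0.         280.14660007]
 [  0.         415.4784668  210.83163059]
 [  0.           0.           1.        ]] [[-0.971 -0.238 -0.019  0.517]
 [ 0.103 -0.488  0.867 -0.089]
 [-0.216  0.839  0.499 -0.843]
 [ 0.     0.     0.     1.   ]] ['img', 'range_z', 'camera_matrix', 'world_to_cam']
```

View pics/top0.png

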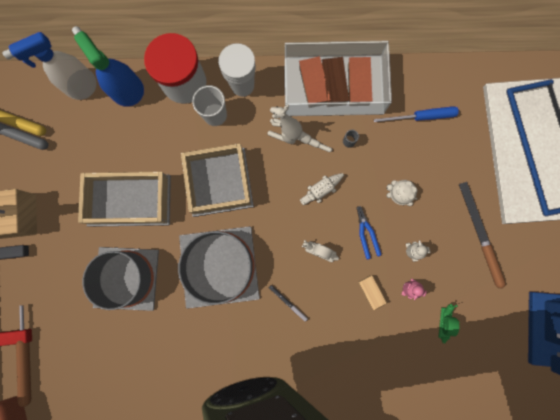

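View pics/side0.png

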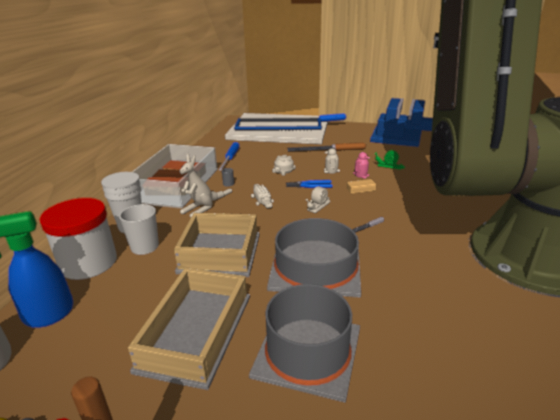

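The top view shows the crocodile at (322,190), tortoise (403,192), penguin (418,250) and snail (321,252). The long box is at (122,199), the square box at (217,180), the tall pipe at (118,280) and the wide pipe at (217,267). The kangaroo, at (290,128), stands close to the square box and the crocodile.

```bash
cat > h.py <<'E'
import numpy as np,cv2
def cloud(c):
    d=c["range_z"].astype(float);K=c["camera_matrix"];M=np.linalg.inv(c["world_to_cam"])
    v,u=np.mgrid[:d.shape[0],:d.shape[1]]
    P=np.stack([(u-K[0,2])/K[0,0]*d,-(v-K[1,2])/K[1,1]*d,-d,np.ones_like(d)],-1)@M.T
    P=P[...,:3];P[d==0]=np.nan;return P
def proj(c,X):
    p=c["world_to_cam"]@np.append(X,1);K=c["camera_matrix"]
    return np.array([K[0,0]*p[0]/-p[2]+K[0,2],K[1,1]*-p[1]/-p[2]+K[1,2]])
def blob(P,box,zlo,zhi):
    u0,v0,u1,v1=box;Q=P[v0:v1,u0:u1].reshape(-1,3);Q=Q[(Q[:,2]>zlo)&(Q[:,2]<zhi)]
    return Q
def desc(Q):
    if len(Q)<5: return len(Q)
    r=cv2.minAreaRect(Q[:,:2].astype(np.float32)*1000)
    w,V=np.linalg.eigh(np.cov(Q[:,:2].T));a=V[:,1]
    return len(Q),"mean",Q[:,:2].mean(0).round(4),"ztop",Q[:,2].max().round(3),"rect",np.round(r[0],1),np.round(r[1],1),round(r[2],1),"axis",round(np.degrees(np.arctan2(a[1],a[0])),1)
E
python3 - <<'E'
from h import *
c=dict(np.load("top0.npz"));P=cloud(c)
print("table z",np.nanmedian(P[340:370,150:190,2]), np.nanmedian(P[150:170,430:460,2]))
B=dict(croc=(296,168,349,210),tort=(383,174,422,212),peng=(402,236,434,266),snail=(298,234,345,268),kang=(264,100,335,156))
for n,b in B.items():
    for z in((.006,.2),(.012,.028),(.02,.2)): print(n,z,*desc(blob(P,b,*z)))
for n,b,r in(("long",(75,165,175,230),.053),("square",(178,140,256,220),.057),("tall",(80,240,162,315),.083),("wide",(176,222,262,310),.063)):
    Q=blob(P,b,r-.006,r+.006);print(n,*desc(Q))
    if n in("tall","wide"): print(np.round(cv2.minEnclosingCircle(Q[:,:2].astype(np.float32)*1000),1) if 0 else cv2.minEnclosingCircle(Q[:,:2].astype(np.float32)*1000))
    print("board",*desc(blob(P,b,.003,.2)))
img=c["img"][:,:,::-1]
cv2.imwrite("pics/crop1.png",cv2.resize(img[95:275,262:440],None,fx=4.4,fy=3.3*1.0 and 3.3,interpolation=cv2.INTER_CUBIC) if 0 else cv2.resize(img[95:275,262:440],(593,600),interpolation=cv2.INTER_CUBIC))
E
```

```text
table z -0.0008559976768464095 -0.000807543077855355
croc (0.006, 0.2) 561 mean [ 0.6078 -0.1114] ztop 0.035 rect [ 609.5 -113.8] [ 43.  119.7] 36.1 axis 123.4
croc (0.012, 0.028) 348 mean [ 0.6077 -0.1108] ztop 0.028 rect [ 610.4 -113.2] [ 34.  119.6] 34.1 axis 123.0
croc (0.02, 0.2) 413 mean [ 0.6103 -0.1142] ztop 0.035 rect [ 612.7 -117.1] [33.4 86.4] 34.3 axis 123.5
tort (0.006, 0.2) 588 mean [ 0.5955 -0.2954] ztop 0.045 rect [ 597.  -300.2] [72.8 55. ] 84.8 axis 57.5
tort (0.012, 0.028) 120 mean [ 0.5958 -0.283 ] ztop 0.028 rect [ 596.5 -298.6] [54.3 62.1] 9.9 axis -139.8
tort (0.02, 0.2) 476 mean [ 0.596  -0.2973] ztop 0.045 rect [ 599.9 -300.4] [59.8 54.2] 27.6 axis 52.5
peng (0.006, 0.2) 303 mean [ 0.46  -0.316] ztop 0.071 rect [ 459.  -321.7] [38.2 35. ] 59.4 axis 79.7
peng (0.012, 0.028) 28 mean [ 0.4586 -0.3078] ztop 0.028 rect [ 458.8 -310.3] [36.6 17.8] 7.0 axis -172.6
peng (0.02, 0.2) 287 mean [ 0.46   -0.3164] ztop 0.071 rect [ 459.  -321.7] [38.2 35. ] 59.4 axis 94.7
snail (0.006, 0.2) 358 mean [ 0.4631 -0.1033] ztop 0.052 rect [ 462.7 -105.8] [89.3 25.2] 66.0 axis 65
[... 669 characters left out ...]
6 359.5] [148.8 240.6] 1.1 axis 89.3
square 961 mean [0.6305 0.1336] ztop 0.061 rect [631.4 133.1] [138.9 138.2] 8.6 axis -170.0
board 4144 mean [0.6321 0.1342] ztop 0.061 rect [636.8 132.1] [174.  190.8] 89.0 axis -167.6
tall 401 mean [0.4058 0.3492] ztop 0.086 rect [405.4 348.3] [123.7 124.1] 25.0 axis 90.5
((405.7628479003906, 347.8310852050781), 63.00910186767578)
board 4153 mean [0.4054 0.3481] ztop 0.086 rect [408.5 359.2] [161.4 185.9] 3.2 axis 86.4
wide 468 mean [0.4288 0.1354] ztop 0.066 rect [429.5 131.2] [158.  157.6] 47.2 axis 70.4
((429.6061706542969, 131.46121215820312), 79.90130615234375)
board 5471 mean [0.4288 0.1312] ztop 0.066 rect [438.8 134.7] [199.2 190.1] 2.6 axis 92.0
```

View pics/crop1.png

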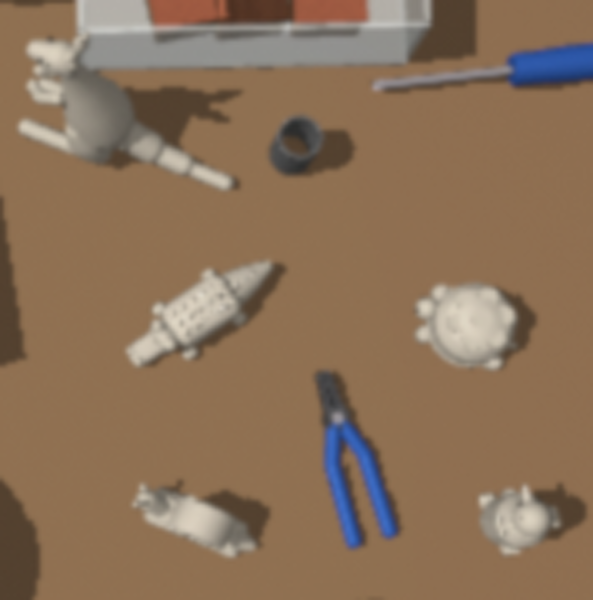

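The crocodile's snout points to the lower left (axis about 123.5°) and the snail's horns to the upper left (65°). I need a closer look for the headings of the tortoise and penguin.

```bash
python3 - <<'E'
from h import *
t=dict(np.load("top0.npz"));s=dict(np.load("side0.npz"))
def cr(c,X,r):
    u,v=proj(c,X).round().astype(int);return cv2.resize(c["img"][v-r:v+r,u-r:u+r,::-1],(300,300),interpolation=cv2.INTER_CUBIC)
T=[.597,-.298,.02];G=[.459,-.316,.03]
cv2.imwrite("pics/crop2.png",np.vstack([np.hstack([cr(t,T,24),cr(t,G,24)]),np.hstack([cr(s,T,20),cr(s,G,20)])]))
P=cloud(t)
Q=blob(P,(264,100,335,156),.005,.2)
for z in(.005,.05,.09,.12): q=Q[Q[:,2]>z];print(z,"kang min",q.min(0).round(3),q.max(0).round(3))
q=Q[Q[:,0]<.72];print(q.mean(0).round(3),q.max(0).round(3))
# penguin slices
Q=blob(P,(400,230,436,270),.006,.2)
for a,b in((.018,.03),(.03,.052),(.052,.08)):
    print(a,desc(Q[(Q[:,2]>a)&(Q[:,2]<b)]))
Q=blob(P,(383,174,422,212),.004,.011);print("tort low",Q[:,:2].round(3)[::4].tolist())
E
```

```text
0.005 kang min [ 0.701 -0.148  0.005] [0.832 0.015 0.15 ]
0.05 kang min [ 0.723 -0.142  0.05 ] [0.805 0.005 0.15 ]
0.09 kang min [ 0.74 -0.04  0.09] [0.768 0.003 0.15 ]
0.12 kang min [ 0.74  -0.035  0.12 ] [0.768 0.003 0.15 ]
[ 0.714 -0.1    0.014] [0.72  0.001 0.034]
0.018 (26, 'mean', array([ 0.4586, -0.3073]), 'ztop', np.float64(0.029), 'rect', array([ 458.8, -310.3]), array([36.6, 17.8]), 7.0, 'axis', np.float64(-172.0))
0.03 (139, 'mean', array([ 0.4589, -0.3151]), 'ztop', np.float64(0.052), 'rect', array([ 459.1, -321.8]), array([38.2, 34.7]), 59.4, 'axis', np.float64(81.4))
0.052 (125, 'mean', array([ 0.4614, -0.3194]), 'ztop', np.float64(0.071), 'rect', array([ 459.1, -319.8]), array([31.8, 30.6]), 45.7, 'axis', np.float64(178.7))
tort low [[0.626, -0.281], [0.624, -0.279], [0.623, -0.289], [0.621, -0.286], [0.602, -0.275], [0.597, -0.272], [0.592, -0.267], [0.59, -0.268], [0.588, -0.271], [0.585, -0.335], [0.575, -0.322], [0.57, -0.301], [0.57, -0.317], [0.568, -0.318]]
```

View pics/crop2.png

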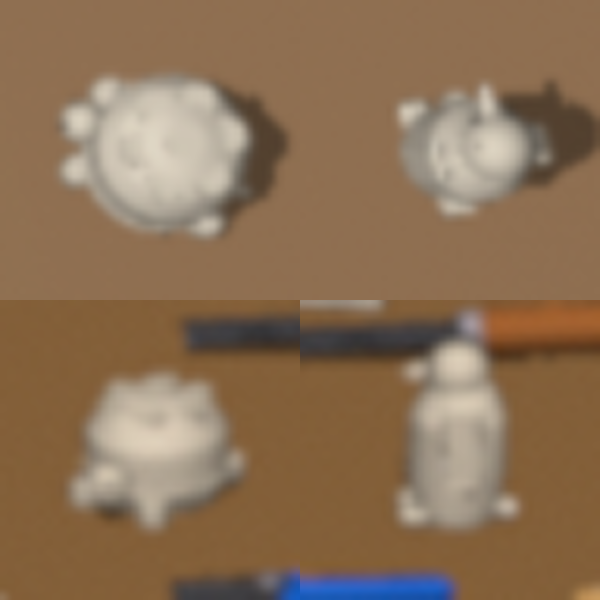

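The penguin's beak points about +x (roughly 15°). The tortoise's head is at about 68°, with feet at 33°, 102° and 213°. I'll refine the centres from the tops.

```bash
python3 - <<'E'
from h import *
for n in("top","side"):
    P=cloud(dict(np.load(n+"0.npz")));Q=P.reshape(-1,3)
    for nm,c,r,z in(("peng head",(.459,-.318),.03,.064),("peng head",(.459,-.318),.03,.06),("tort",(.597,-.3),.04,.036),("tort",(.597,-.3),.045,.029),("snail shell",(.463,-.104),.05,.04),("snail",(.463,-.104),.06,.006),("croc",(.61,-.113),.08,.028),("croc",(.61,-.113),.08,.006)):
        q=Q[(np.hypot(Q[:,0]-c[0],Q[:,1]-c[1])<r)&(Q[:,2]>z)&(Q[:,2]<.1)];print(n,nm,z,*desc(q))
E
```

```text
top peng head 0.064 66 mean [ 0.4613 -0.3214] ztop 0.071 rect [ 461.5 -322.3] [18.  18.3] 13.7 axis -156.3
top peng head 0.06 92 mean [ 0.4617 -0.3205] ztop 0.071 rect [ 462.4 -322.4] [23.  24.6] 60.8 axis -173.6
top tort 0.036 273 mean [ 0.5973 -0.3012] ztop 0.045 rect [ 597.6 -302. ] [41.6 44.2] 10.3 axis 69.4
top tort 0.029 395 mean [ 0.596  -0.2994] ztop 0.045 rect [ 597.8 -301.9] [49.7 51.9] 67.7 axis -172.5
top snail shell 0.04 169 mean [ 0.4615 -0.1085] ztop 0.052 rect [ 461.5 -109.5] [34.8 24.9] 67.2 axis 66.1
top snail 0.006 358 mean [ 0.4631 -0.1033] ztop 0.052 rect [ 462.7 -105.8] [89.3 25.2] 66.0 axis 65.6
top croc 0.028 178 mean [ 0.6099 -0.1137] ztop 0.035 rect [ 609.9 -113.4] [28.5 70. ] 32.6 axis 126.2
top croc 0.006 561 mean [ 0.6078 -0.1114] ztop 0.035 rect [ 609.5 -113.8] [ 43.  119.7] 36.1 axis 123.4
side peng head 0.064 22 mean [ 0.4595 -0.3195] ztop 0.072 rect [ 458.6 -319.2] [16.7 15.2] 9.8 axis 159.8
side peng head 0.06 40 mean [ 0.4601 -0.3182] ztop 0.072 rect [ 460.1 -318.9] [25.8 16.9] 3.1 axis 166.4
side tort 0.036 88 mean [ 0.5938 -0.2975] ztop 0.045 rect [ 595.  -302.8] [40.9 45.8] 12.4 axis -151.0
side tort 0.029 142 mean [ 0.593  -0.2937] ztop 0.045 rect [ 593.8 -298.4] [50.2 46. ] 40.5 axis -166.4
side snail shell 0.04 100 mean [ 0.46  -0.103] ztop 0.053 rect [ 459.9 -109.7] [36.7 26.5] 65.2 axis -148.7
side snail 0.006 367 mean [ 0.4603 -0.0966] ztop 0.053 rect [ 460.9 -107.6] [91.4 27.3] 67.2 axis 57.9
side croc 0.028 103 mean [ 0.6066 -0.1102] ztop 0.035 rect [ 606.2 -110.7] [28.3 65.2] 36.7 axis 127.8
side croc 0.006 307 mean [ 0.6024 -0.0977] ztop 0.035 rect [ 609.2 -108.9] [ 43.1 111.8] 43.5 axis 128.7
```

```bash
cat > g.py <<'E'
import sys,numpy as np
from station import ctrl
from scipy.spatial.transform import Rotation as R
o=ctrl.get_obs();p=o["ee_pos"];r=R.from_euler("xyz",o["eef_rot"]);yaw=o["eef_rot"][2]
a=list(map(float,sys.argv[1:]))  # groups of x y z yaw
print("t",round(float(o["time_s"]),2),"p",p.round(4),"rot",o["eef_rot"].round(3),"grip",round(float(o["grip_width"]),4),"F",o["force"].round(1),"q1,q6",o["qpos"][[0,5]].round(2))
for i in range(0,len(a),4):
    d=r.inv().apply(np.array(a[i:i+3])-p)*100;print("shift cm",d.round(2),"turn",round(-(a[i+3]-yaw),3))
E
python3 g.py .46 -.3205 .13 -1.31  .46 -.3205 .036 -1.31
```

```text
t 0.1 p [ 0.1529 -0.5281  0.2239] rot [-1.571e+00  1.000e-03 -1.289e+00] grip 0.0939 F [ 0.5 -0.4  0.3] q1,q6 [-1.36 -0.07]
shift cm [-11.39   9.41  35.27] turn 0.021
shift cm [-11.38  18.81  35.27] turn 0.021
```

Request:
jog_arm(
  targets=[
    [6.5,[-2,0,6],0.02],
    [6.5,[-5,0,15],0.02],
    [6.5,[-8,0,24],0.02],
    [6.5,[-10.2,0,31],0.02],
    [6.5,[-11.4,2,35.3],0.02],
    [6.5,[-11.4,5,35.3],0.02],
    [6.5,[-11.4,8,35.3],0.02],
    [6.5,[-11.4,9.4,35.3],0.02],
    [6.5,[-11.4,9.4,35.3],0.02],
    [6.5,[-11.4,9.4,35.3],0.02],
  ],
  grip_force=15,
)

```text
time_s: 1.1
ee_pos: [0.4603, -0.3201, 0.1296]
eef_rot: [-1.572, 0.002, -1.308]
force: [1.2, -0.4, -0.3]
grip_width: 0.0651
```

```bash
python3 g.py .46 -.3205 .036 -1.31; python3 - <<'E'
from h import *
from station import optics
c=optics.camera("side");t=optics.camera("top")
def cr(c,X,r):
    u,v=proj(c,X).round().astype(int);return cv2.resize(c["img"][v-r:v+r,u-r:u+r,::-1],(400,400),interpolation=cv2.INTER_CUBIC)
cv2.imwrite("pics/p1.png",np.hstack([cr(c,[.46,-.32,.06],45),cr(t,[.46,-.32,.06],50)]))
E
```

```text
t 1.1 p [ 0.4603 -0.3201  0.1296] rot [-1.572  0.002 -1.308] grip 0.0651 F [ 1.2 -0.4 -0.3] q1,q6 [-0.67  0.63]
shift cm [ 0.05  9.36 -0.02] turn 0.002
```

View pics/p1.png

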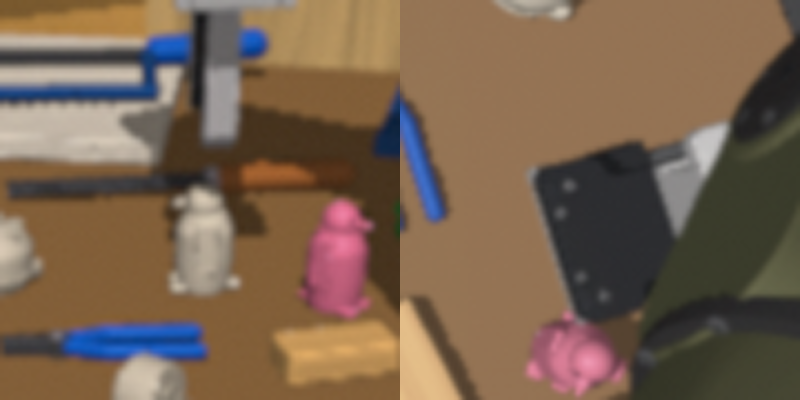

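The gripper hangs centred above the white penguin, which is at (205,240) in the left half; the pink one, at (340,260), is clear. I'll descend and grip.

Request:
jog_arm(
  targets=[
    [6.5,[0,2.5,0],0],
    [6.5,[0,5,0],0],
    [6.5,[0,7.5,0],0],
    [6.5,[0,9,0],0],
    [6.5,[0,9.3,0],0],
    [6.5,[0,9.3,0],0],
    [3.5,[0,9.3,0],0],
    [3.5,[0,9.3,0],0],
    [3.5,[0,9.3,0],0],
    [3.5,[0,9.3,0],0],
  ],
)

```text
time_s: 2.2
ee_pos: [0.4607, -0.3209, 0.0382]
eef_rot: [-1.57, -0.001, -1.309]
force: [-0.5, -1.1, 4.2]
grip_width: 0.0417
```

Request:
jog_arm(
  targets=[
    [3.5,[0,0,0],0],
    [3.5,[0,0,0],0],
    [3.5,[0,-1,0],0],
    [3.5,[0,-2.5,0],0],
    [3.5,[0,-5,0],0],
    [3.5,[0,-8,0],0],
    [3.5,[0,-11,0],0],
    [3.5,[0,-14,0],0],
    [3.5,[0,-16,0],0],
    [3.5,[0,-16,0],0],
  ],
)

```text
time_s: 3.2
ee_pos: [0.4611, -0.3212, 0.2012]
eef_rot: [-1.567, -0.004, -1.309]
force: [0.4, 0.3, -1.2]
grip_width: 0.0418
```

```bash
python3 g.py .4057 .348 .196 -0.8 .4057 .348 .196 -0.4;python3 - <<'E'
from h import *
from station import optics
c=optics.camera("side");t=optics.camera("top")
def cr(c,X,r):
    u,v=proj(c,X).round().astype(int);return cv2.resize(c["img"][v-r:v+r,u-r:u+r,::-1],(400,400),interpolation=cv2.INTER_CUBIC)
cv2.imwrite("pics/p2.png",cr(c,[.46,-.32,.196],45))
E
```

```text
t 3.2 p [ 0.4611 -0.3212  0.2012] rot [-1.567 -0.004 -1.309] grip 0.0418 F [ 0.4  0.3 -1.2] q1,q6 [-0.67  0.64]
shift cm [-66.07   0.26  11.97] turn -0.509
shift cm [-66.07   0.26  11.97] turn -0.909
```

View pics/p2.png

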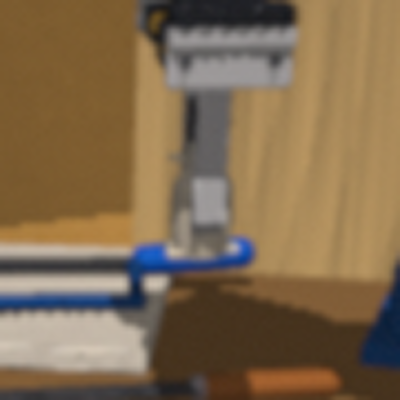

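Request:
jog_arm(
  targets=[
    [3.5,[-2,0,0.4],-0.02],
    [3.5,[-6,0,1.1],-0.1],
    [3.5,[-10,0,1.8],-0.2],
    [3.5,[-14,0,2.5],-0.3],
    [3.5,[-18,0,3.3],-0.4],
    [3.5,[-22,0,4],-0.5],
    [3.5,[-26,0,4.7],-0.5],
    [3.5,[-30,0,5.4],-0.5],
    [3.5,[-34,0,6.2],-0.5],
    [3.5,[-38,0,6.9],-0.5],
  ],
)

```text
time_s: 4.3
ee_pos: [0.4276, 0.0658, 0.1963]
eef_rot: [-1.572, 0.001, -0.809]
force: [0.3, -0.7, 0.1]
grip_width: 0.0418
```

```bash
python3 g.py .4057 .348 .19 -0.8
```

```text
t 4.3 p [0.4276 0.0658 0.1963] rot [-1.572e+00  1.000e-03 -8.090e-01] grip 0.0418 F [ 0.3 -0.7  0.1] q1,q6 [0.07 0.88]
shift cm [-21.93   0.63  17.89] turn -0.009
```

Request:
jog_arm(
  targets=[
    [3.5,[-3.2,0,2.6],0],
    [3.5,[-6.4,0,5.2],0],
    [3.5,[-9.6,0,7.8],0],
    [3.5,[-12.8,0,10.4],0],
    [3.5,[-16,0,13],0],
    [3.5,[-19,0,15.5],0],
    [3.5,[-21,0,17.1],0],
    [3.5,[-21.9,0.5,17.9],0],
    [3.5,[-21.9,0.5,17.9],0],
    [3.5,[-21.9,0.5,17.9],0],
  ],
)

```text
time_s: 5.3
ee_pos: [0.4069, 0.3452, 0.1916]
eef_rot: [-1.573, 0.0, -0.809]
force: [1.1, -0.6, -1.8]
grip_width: 0.0414
```

```bash
python3 g.py .4057 .348 .055 -0.8;python3 g.py .4057 .348 .046 -0.8
```

```text
t 5.3 p [0.4069 0.3452 0.1916] rot [-1.573  0.    -0.809] grip 0.0414 F [ 1.1 -0.6 -1.8] q1,q6 [0.64 1.44]
shift cm [-0.28 13.66  0.13] turn -0.009
t 5.3 p [0.4069 0.3452 0.1916] rot [-1.573  0.    -0.809] grip 0.0414 F [ 1.1 -0.6 -1.8] q1,q6 [0.64 1.44]
shift cm [-0.28 14.56  0.13] turn -0.009
```

Request:
jog_arm(
  targets=[
    [3.5,[-0.3,3,0.1],0],
    [3.5,[-0.3,6,0.1],0],
    [3.5,[-0.3,9,0.1],0],
    [3.5,[-0.3,11.5,0.1],0],
    [3.5,[-0.3,13,0.1],0],
    [3.5,[-0.3,13.6,0.1],0],
    [3.5,[-0.3,13.9,0.1],0],
    [3.5,[-0.3,13.9,0.1],0],
    [3.5,[-0.3,13.9,0.1],0],
    [3.5,[-0.3,13.9,0.1],0],
  ],
)

```text
time_s: 6.3
ee_pos: [0.4059, 0.3493, 0.0542]
eef_rot: [-1.57, -0.0, -0.809]
force: [-0.6, 1.0, -1.6]
grip_width: 0.0416
```

Request:
jog_arm(
  targets=[
    [3.5,[0,0.1,0],0],
    [3.5,[0,0.2,0],0],
    [3.5,[0,0.3,0],0],
    [3.5,[0,0.3,0],0],
    [3.5,[0,0.3,0],0],
  ],
)

```text
time_s: 6.8
ee_pos: [0.4056, 0.3492, 0.0504]
eef_rot: [-1.571, -0.0, -0.809]
force: [0.5, -0.5, -0.7]
grip_width: 0.0413
```

Request:
jog_arm(
  targets=[
    [3.5,[0,0.1,0],0],
    [3.5,[0,0.2,0],0],
    [3.5,[0,0.2,0],0],
    [3.5,[0,0.2,0],0],
  ],
)

```text
time_s: 7.2
ee_pos: [0.4056, 0.3491, 0.0484]
eef_rot: [-1.571, 0.0, -0.809]
force: [0.5, -1.1, 0.5]
grip_width: 0.0416
```

Request:
jog_arm(
  targets=[
    [3.5,[0,0.1,0],0],
    [3.5,[0,0.2,0],0],
    [3.5,[0,0.2,0],0],
    [3.5,[0,0.2,0],0],
  ],
)

```text
time_s: 7.6
ee_pos: [0.4057, 0.3493, 0.0471]
eef_rot: [-1.57, -0.0, -0.809]
force: [-3.4, -3.0, 9.8]
grip_width: 0.0411
```

Contact at 0.047, as expected. I'll open slightly, retreat and head for the snail.

Request:
jog_arm(
  targets=[
    [5,[0,0,0],0],
    [6.5,[0,0,0],0],
    [6.5,[0,0,0],0],
    [6.5,[0,-1,0],0],
    [6.5,[0,-4,0],0],
    [6.5,[0,-8,0],0],
    [6.5,[0,-12,0],0],
    [6.5,[0,-15,0],0],
    [6.5,[0,-15,0],0],
  ],
)

```text
time_s: 8.5
ee_pos: [0.4068, 0.35, 0.2014]
eef_rot: [-1.563, -0.001, -0.809]
force: [-0.2, 0.7, -0.2]
grip_width: 0.065
```

```bash
python3 g.py .461 -.1095 .19 -.425
```

```text
t 8.5 p [0.4068 0.35   0.2014] rot [-1.563e+00 -1.000e-03 -8.090e-01] grip 0.065 F [-0.2  0.7 -0.2] q1,q6 [0.64 1.45]
shift cm [ 36.99   0.97 -27.81] turn -0.384
```

Request:
jog_arm(
  targets=[
    [5,[4,0,-3],-0.04],
    [5,[8,0,-6],-0.1],
    [5,[12,0,-9],-0.18],
    [5,[16,0,-12],-0.26],
    [5,[20,0,-15],-0.34],
    [5,[24,0,-18],-0.38],
    [5,[28,0,-21],-0.38],
    [5,[32,0,-24],-0.38],
    [5,[35.5,0.5,-26.7],-0.38],
    [5,[37,1,-27.8],-0.38],
  ],
)

```text
time_s: 9.5
ee_pos: [0.4595, -0.1136, 0.1861]
eef_rot: [-1.571, 0.0, -0.432]
force: [1.1, 0.3, -0.2]
grip_width: 0.0505
```

Request:
jog_arm(
  targets=[
    [5,[0,2,0],0],
    [5,[0,4,0],0],
    [5,[0,5,0],0],
    [5,[0,5,0],0],
    [5,[0,5,0],0],
  ],
)

```text
time_s: 10.0
ee_pos: [0.4601, -0.1104, 0.137]
eef_rot: [-1.571, -0.0, -0.429]
force: [0.1, -0.4, 0.6]
grip_width: 0.0499
```

```bash
python3 g.py .461 -.1095 .034 -.425; python3 - <<'E'
from h import *
from station import optics
c=optics.camera("side");t=optics.camera("top")
def cr(c,X,r):
    u,v=proj(c,X).round().astype(int);return cv2.resize(c["img"][v-r:v+r,u-r:u+r,::-1],(400,400),interpolation=cv2.INTER_CUBIC)
cv2.imwrite("pics/p3.png",np.hstack([cr(c,[.46,-.11,.07],45),cr(t,[.405,.35,.04],45)]))
Q=cloud(t).reshape(-1,3);q=Q[(np.hypot(Q[:,0]-.4057,Q[:,1]-.348)<.045)&(Q[:,2]>.068)&(Q[:,2]<.09)];print("peng",desc(q))
E
```

```text
t 10.0 p [ 0.4601 -0.1104  0.137 ] rot [-1.571 -0.    -0.429] grip 0.0499 F [ 0.1 -0.4  0.6] q1,q6 [-0.31  0.12]
shift cm [ 0.04 10.3   0.12] turn -0.004
peng (98, 'mean', array([0.4071, 0.3487]), 'ztop', np.float64(0.079), 'rect', array([407.4, 353.1]), array([28.5, 20.9]), 71.2, 'axis', np.float64(-139.7))
```

View pics/p3.png

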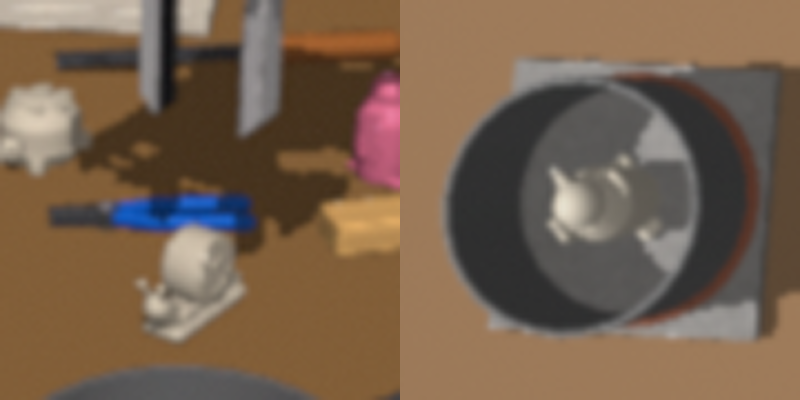

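The penguin stands in the pipe, with its head at about (0.406, 0.350). The fingers straddle the snail's shell at (198,262). Next I'll descend, grip and lift.

Request:
jog_arm(
  targets=[
    [5,[0,3,0.1],0],
    [5,[0,6,0.1],0],
    [5,[0,8.5,0.1],0],
    [5,[0,10,0.1],0],
    [5,[0,10.3,0.1],0],
    [5,[0,10.3,0.1],0],
    [1.5,[0,10.3,0.1],0],
    [1.5,[0,10.3,0.1],0],
    [1.5,[0,10.3,0.1],0],
    [1.5,[0,10.3,0.1],0],
  ],
)

```text
time_s: 11.1
ee_pos: [0.4606, -0.1096, 0.034]
eef_rot: [-1.571, -0.001, -0.429]
force: [-0.4, -0.2, 4.5]
grip_width: 0.024
```

Request:
jog_arm(
  targets=[
    [1.5,[0,0,0],0],
    [1.5,[0,0,0],0],
  ],
)

```text
time_s: 11.3
ee_pos: [0.4606, -0.1096, 0.034]
eef_rot: [-1.571, -0.001, -0.429]
force: [-1.8, -0.4, 6.3]
grip_width: 0.0239
```

Request:
jog_arm(
  targets=[
    [1.5,[0,-1,0],0],
    [1.5,[0,-2.5,0],0],
    [1.5,[0,-5,0],0],
    [1.5,[0,-8,0],0],
    [1.5,[0,-11,0],0],
    [1.5,[0,-12,0],0],
    [1.5,[0,-12,0],0],
  ],
)

```text
time_s: 12.0
ee_pos: [0.4606, -0.1096, 0.1544]
eef_rot: [-1.571, -0.002, -0.429]
force: [0.8, -0.2, -1.8]
grip_width: 0.0236
```

```bash
python3 g.py .4279 .1275 .155 -.425
```

```text
t 12.0 p [ 0.4606 -0.1096  0.1544] rot [-1.571 -0.002 -0.429] grip 0.0236 F [ 0.8 -0.2 -1.8] q1,q6 [-0.31  0.12]
shift cm [-12.84  -0.08  20.2 ] turn -0.004
```

Request:
jog_arm(
  targets=[
    [1.5,[-1,0,1.6],0],
    [1.5,[-3,0,4.7],0],
    [1.5,[-5,0,7.9],0],
    [1.5,[-7,0,11],0],
    [1.5,[-9,0,14.2],0],
    [1.5,[-11,0,17.3],0],
    [1.5,[-12.3,0,19.4],0],
    [1.5,[-12.8,0,20.2],0],
    [1.5,[-12.8,0,20.2],0],
    [1.5,[-12.8,0,20.2],0],
  ],
)

```text
time_s: 13.0
ee_pos: [0.4278, 0.1266, 0.1528]
eef_rot: [-1.572, 0.001, -0.429]
force: [-0.5, -0.8, -0.6]
grip_width: 0.0238
```

```bash
python3 g.py .4279 .1275 .043 -.425
```

```text
t 13.0 p [0.4278 0.1266 0.1528] rot [-1.572e+00  1.000e-03 -4.290e-01] grip 0.0238 F [-0.5 -0.8 -0.6] q1,q6 [0.21 0.64]
shift cm [-0.02 10.98  0.09] turn -0.004
```

Request:
jog_arm(
  targets=[
    [1.5,[0,3,0.1],0],
    [1.5,[0,6,0.1],0],
    [1.5,[0,8.5,0.1],0],
    [1.5,[0,9.8,0.1],0],
    [1.5,[0,10.3,0.1],0],
    [1.5,[0,10.5,0.1],0],
    [1.5,[0,10.6,0.1],0],
    [1.5,[0,10.7,0.1],0],
    [1.5,[0,10.7,0.1],0],
    [1.5,[0,10.7,0.1],0],
  ],
)

```text
time_s: 14.0
ee_pos: [0.4285, 0.1283, 0.0468]
eef_rot: [-1.57, -0.001, -0.429]
force: [0.1, -0.1, -0.9]
grip_width: 0.0239
```

Request:
jog_arm(
  targets=[
    [1.5,[0,0.1,0],0],
    [1.5,[0,0.15,0],0],
    [1.5,[0,0.15,0],0],
    [1.5,[0,0.15,0],0],
  ],
)

```text
time_s: 14.4
ee_pos: [0.4283, 0.1283, 0.0449]
eef_rot: [-1.571, 0.0, -0.429]
force: [0.1, -0.2, -0.6]
grip_width: 0.0235
```

Request:
jog_arm(
  targets=[
    [1.5,[0,0.1,0],0],
    [1.5,[0,0.15,0],0],
    [1.5,[0,0.2,0],0],
    [1.5,[0,0.2,0],0],
  ],
)

```text
time_s: 14.8
ee_pos: [0.4283, 0.1283, 0.043]
eef_rot: [-1.571, 0.0, -0.429]
force: [-0.0, 0.2, -0.5]
grip_width: 0.0239
```

Request:
jog_arm(
  targets=[
    [1.5,[0,0.1,0],0],
    [1.5,[0,0.1,0],0],
    [1.5,[0,0.1,0],0],
  ],
)

```text
time_s: 15.1
ee_pos: [0.4284, 0.1284, 0.0427]
eef_rot: [-1.571, -0.0, -0.429]
force: [-5.3, -1.1, 14.6]
grip_width: 0.0243
```

Request:
jog_arm(
  targets=[
    [3,[0,0,0],0],
    [4.5,[0,0,0],0],
    [4.5,[0,0,0],0],
    [4.5,[0,-1,0],0],
    [4.5,[0,-4,0],0],
    [4.5,[0,-8,0],0],
    [4.5,[0,-12,0],0],
    [4.5,[0,-15,0],0],
    [4.5,[0,-15,0],0],
  ],
)

```text
time_s: 16.0
ee_pos: [0.4297, 0.1286, 0.1964]
eef_rot: [-1.567, -0.006, -0.429]
force: [-0.1, -0.1, -0.7]
grip_width: 0.0452
```

```bash
python3 g.py .597 -.3015 .19 -.385
```

```text
t 16.0 p [0.4297 0.1286 0.1964] rot [-1.567 -0.006 -0.429] grip 0.0452 F [-0.1 -0.1 -0.7] q1,q6 [0.21 0.64]
shift cm [ 33.1    0.69 -32.16] turn -0.044
```

Request:
jog_arm(
  targets=[
    [9,[3,0,-3],0],
    [9,[6.5,0,-6.3],0],
    [9,[10,0,-9.7],-0.02],
    [9,[13.5,0,-13.1],-0.04],
    [9,[17,0,-16.5],-0.04],
    [9,[20.5,0,-19.9],-0.04],
    [9,[24,0,-23.3],-0.04],
    [9,[27.5,0,-26.7],-0.04],
    [9,[31,0,-30.1],-0.04],
    [9,[33.1,0.7,-32.2],-0.04],
  ],
)

```text
time_s: 17.0
ee_pos: [0.5957, -0.3053, 0.1847]
eef_rot: [-1.571, -0.0, -0.391]
force: [0.0, 0.2, -0.3]
grip_width: 0.0901
```

Request:
jog_arm(
  targets=[
    [9,[0,3,0],0],
    [9,[0,6,0],0],
    [9,[0,7,0],0],
    [9,[0,7,0],0],
    [9,[0,7,0],0],
  ],
)

```text
time_s: 17.5
ee_pos: [0.5959, -0.3023, 0.1164]
eef_rot: [-1.571, -0.002, -0.389]
force: [0.3, -0.3, 0.6]
grip_width: 0.0902
```

```bash
python3 g.py .597 -.3015 .023 -.385; python3 - <<'E'
from h import *
from station import optics
c=optics.camera("side");t=optics.camera("top")
def cr(c,X,r):
    u,v=proj(c,X).round().astype(int);return cv2.resize(c["img"][v-r:v+r,u-r:u+r,::-1],(400,400),interpolation=cv2.INTER_CUBIC)
cv2.imwrite("pics/p4.png",np.hstack([cr(c,[.597,-.30,.06],40),cr(t,[.43,.131,.04],50)]))
Q=cloud(t).reshape(-1,3);q=Q[(np.hypot(Q[:,0]-.4295,Q[:,1]-.131)<.06)&(Q[:,2]>.015)&(Q[:,2]<.09)];print("snail",desc(q));print(desc(q[q[:,2]>.048]))
E
```

```text
t 17.5 p [ 0.5959 -0.3023  0.1164] rot [-1.571 -0.002 -0.389] grip 0.0902 F [ 0.3 -0.3  0.6] q1,q6 [-0.52 -0.14]
shift cm [0.06 9.34 0.12] turn -0.004
snail (385, 'mean', array([0.4296, 0.1308]), 'ztop', np.float64(0.061), 'rect', array([429.8, 133.2]), array([88.3, 25.5]), 66.9, 'axis', np.float64(65.1))
(179, 'mean', array([0.4281, 0.1286]), 'ztop', np.float64(0.061), 'rect', array([433.9, 141.6]), array([66.2, 23.7]), 64.7, 'axis', np.float64(63.8))
```

View pics/p4.png

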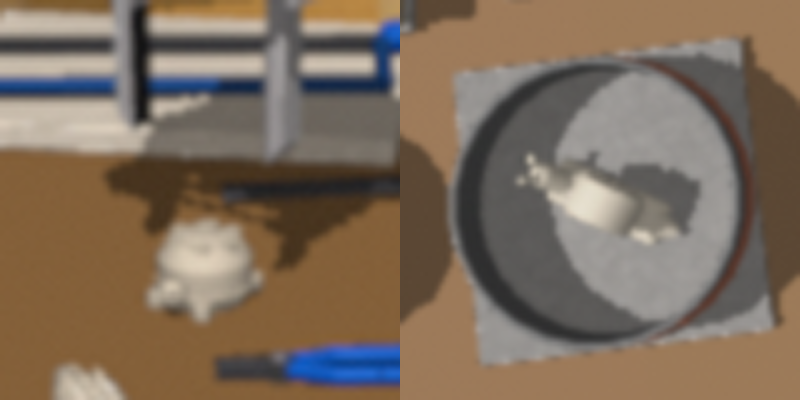

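The snail is centred at about (0.430, 0.133), and the open fingers straddle the tortoise at (205,270).

Request:
jog_arm(
  targets=[
    [9,[0,2.5,0.1],0],
    [9,[0,5,0.1],0],
    [9,[0,7.5,0.1],0],
    [9,[0,9,0.1],0],
    [9,[0,9.3,0.1],0],
    [9,[0,9.3,0.1],0],
    [5,[0,9.3,0.1],0],
    [5,[0,9.3,0.1],0],
    [5,[0,9.3,0.1],0],
    [5,[0,9.3,0.1],0],
  ],
)

```text
time_s: 18.6
ee_pos: [0.5959, -0.3014, 0.0224]
eef_rot: [-1.571, -0.001, -0.389]
force: [1.1, -0.1, 0.9]
grip_width: 0.0614
```

Request:
jog_arm(
  targets=[
    [5,[0,0,0],0],
    [5,[0,0,0],0],
  ],
)

```text
time_s: 18.8
ee_pos: [0.596, -0.3014, 0.0224]
eef_rot: [-1.571, -0.001, -0.389]
force: [0.5, 0.4, 2.7]
grip_width: 0.0553
```

Request:
jog_arm(
  targets=[
    [5,[0,-1,0],0],
    [5,[0,-2.5,0],0],
    [5,[0,-5,0],0],
    [5,[0,-8,0],0],
    [5,[0,-11,0],0],
    [5,[0,-13,0],0],
    [5,[0,-13,0],0],
  ],
)

```text
time_s: 19.5
ee_pos: [0.5968, -0.3018, 0.1564]
eef_rot: [-1.572, -0.006, -0.389]
force: [-0.3, 0.2, -0.2]
grip_width: 0.0553
```

```bash
python3 g.py .55 -.08 .155 -.385 .631 .133 .155 -.385;  python3 - <<'E'
from h import *
from station import optics
c=optics.camera("side")
u,v=proj(c,[.597,-.30,.13]).round().astype(int);r=40
cv2.imwrite("pics/p5.png",cv2.resize(c["img"][v-r:v+r,u-r:u+r,::-1],(400,400),interpolation=cv2.INTER_CUBIC))
E
```

```text
t 19.5 p [ 0.5968 -0.3018  0.1564] rot [-1.572 -0.006 -0.389] grip 0.0553 F [-0.3  0.2 -0.2] q1,q6 [-0.52 -0.13]
shift cm [-12.74   0.05  18.75] turn -0.004
shift cm [-1.332e+01  2.000e-02  4.153e+01] turn -0.004
```

View pics/p5.png

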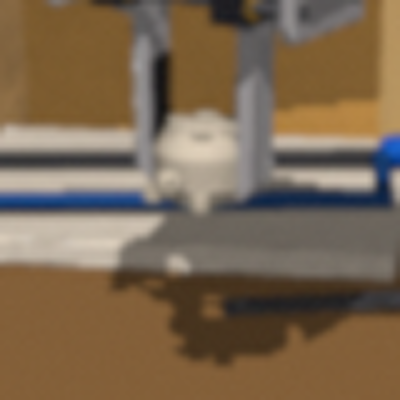

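The tortoise is held level between the fingers, at (205,160). I'll carry it round in front of the kangaroo.

Request:
jog_arm(
  targets=[
    [5,[-1.3,0,1.9],0],
    [5,[-3.8,0,5.6],0],
    [5,[-6.3,0,9.3],0],
    [5,[-8.8,0,13],0],
    [5,[-11.3,0,16.7],0],
    [5,[-12.7,0,20.5],0],
    [5,[-12.9,0,24.5],0],
    [5,[-13,0,28.5],0],
    [5,[-13.1,0,32.5],0],
    [5,[-13.2,0,36.5],0],
  ],
)

```text
time_s: 20.55
ee_pos: [0.6118, 0.0881, 0.1506]
eef_rot: [-1.572, 0.002, -0.389]
force: [-0.7, -0.3, -1.3]
grip_width: 0.0555
```

```bash
python3 g.py .631 .133 .155 -.385
```

```text
t 20.55 p [0.6118 0.0881 0.1506] rot [-1.572  0.002 -0.389] grip 0.0555 F [-0.7 -0.3 -1.3] q1,q6 [0.08 0.47]
shift cm [ 0.08 -0.45  4.88] turn -0.004
```

Request:
jog_arm(
  targets=[
    [5,[0,0,2],0],
    [5,[0,0,4],0],
    [5,[0,0,4.9],0],
    [5,[0,0,4.9],0],
    [5,[0,0,4.9],0],
  ],
)

```text
time_s: 21.05
ee_pos: [0.6303, 0.1311, 0.1514]
eef_rot: [-1.571, 0.001, -0.389]
force: [-0.8, 1.0, 0.0]
grip_width: 0.0553
```

```bash
python3 g.py .631 .133 .035 -.385
```

```text
t 21.05 p [0.6303 0.1311 0.1514] rot [-1.571e+00  1.000e-03 -3.890e-01] grip 0.0553 F [-0.8  1.   0. ] q1,q6 [0.15 0.54]
shift cm [ 0.   11.64  0.21] turn -0.004
```

Request:
jog_arm(
  targets=[
    [5,[0,3,0.1],0],
    [5,[0,6,0.2],0],
    [5,[0,9,0.2],0],
    [5,[0,10.7,0.2],0],
    [5,[0,11.3,0.2],0],
    [5,[0,11.5,0.2],0],
    [5,[0,11.6,0.2],0],
    [5,[0,11.6,0.2],0],
    [5,[0,11.6,0.2],0],
  ],
)

```text
time_s: 21.95
ee_pos: [0.6318, 0.1338, 0.0369]
eef_rot: [-1.57, -0.001, -0.389]
force: [-0.1, 0.6, -1.0]
grip_width: 0.0555
```

Request:
jog_arm(
  targets=[
    [5,[0,0.1,0],0],
    [5,[0,0.15,0],0],
    [5,[0,0.2,0],0],
    [5,[0,0.2,0],0],
  ],
)

```text
time_s: 22.35
ee_pos: [0.6314, 0.1337, 0.0339]
eef_rot: [-1.571, 0.0, -0.389]
force: [0.1, 0.5, -1.4]
grip_width: 0.0555
```

Request:
jog_arm(
  targets=[
    [5,[0,0.1,0],0],
    [5,[0,0.1,0],0],
    [5,[0,0.1,0],0],
  ],
)

```text
time_s: 22.65
ee_pos: [0.6314, 0.1337, 0.0329]
eef_rot: [-1.571, 0.0, -0.389]
force: [-0.9, 0.6, -0.8]
grip_width: 0.0557
```

Request:
jog_arm(
  targets=[
    [5,[0,0.1,0],0],
    [5,[0,0.1,0],0],
    [5,[0,0.1,0],0],
  ],
)

```text
time_s: 22.95
ee_pos: [0.6314, 0.1337, 0.0319]
eef_rot: [-1.571, 0.0, -0.389]
force: [-0.2, 1.1, -0.3]
grip_width: 0.0554
```

Request:
jog_arm(
  targets=[
    [5,[0,0.1,0],0],
    [5,[0,0.1,0],0],
    [5,[0,0.1,0],0],
  ],
)

```text
time_s: 23.25
ee_pos: [0.6315, 0.1337, 0.0313]
eef_rot: [-1.571, -0.0, -0.389]
force: [-2.5, -0.4, 4.4]
grip_width: 0.0552
```

Contact at 0.0313, as expected. I'll release, rise and go on to the crocodile.

Request:
jog_arm(
  targets=[
    [6,[0,0,0],0],
    [7.2,[0,0,0],0],
    [7.2,[0,0,0],0],
    [7.2,[0,-1,0],0],
    [7.2,[0,-4,0],0],
    [7.2,[0,-8,0],0],
    [7.2,[0,-12,0],0],
    [7.2,[0,-15,0],0],
    [7.2,[0,-17,0],0],
    [7.2,[0,-17,0],0],
  ],
)

```text
time_s: 24.25
ee_pos: [0.6324, 0.1338, 0.2049]
eef_rot: [-1.568, -0.005, -0.389]
force: [-0.1, -0.2, 0.1]
grip_width: 0.072
```

```bash
python3 g.py .54 .01 .20 .6 .6095 -.1135 .2 .6
```

```text
t 24.25 p [0.6324 0.1338 0.2049] rot [-1.568 -0.005 -0.389] grip 0.072 F [-0.1 -0.2  0.1] q1,q6 [0.15 0.54]
shift cm [ -3.85   0.43 -14.96] turn -0.989
shift cm [  7.26   0.45 -23.75] turn -0.989
```

Request:
jog_arm(
  targets=[
    [6,[-1,0,-3],-0.12],
    [6,[-2,0,-6],-0.25],
    [6,[-3,0,-9],-0.38],
    [6,[-3.8,0,-12],-0.51],
    [6,[-3,0,-15],-0.64],
    [6,[-1,0,-17],-0.77],
    [6,[1.5,0.4,-19],-0.9],
    [6,[4.5,0.4,-21.5],-0.99],
    [6,[7.2,0.4,-23.7],-0.99],
    [6,[7.2,0.4,-23.7],-0.99],
  ],
)

```text
time_s: 25.25
ee_pos: [0.6086, -0.1161, 0.1952]
eef_rot: [-1.57, 0.001, 0.598]
force: [-0.6, 0.7, 0.4]
grip_width: 0.0599
```

```bash
python3 g.py .6095 -.1135 .12 .6;  python3 - <<'E'
from h import *
from station import optics
t=optics.camera("top")
Q=cloud(t).reshape(-1,3);q=Q[(np.hypot(Q[:,0]-.631,Q[:,1]-.133)<.05)&(Q[:,2]>.038)&(Q[:,2]<.09)];print("tort",desc(q))
E
```

```text
t 25.25 p [ 0.6086 -0.1161  0.1952] rot [-1.57e+00  1.00e-03  5.98e-01] grip 0.0599 F [-0.6  0.7  0.4] q1,q6 [-0.25 -0.85]
shift cm [0.23 7.52 0.15] turn -0.002
tort (394, 'mean', array([0.6286, 0.1324]), 'ztop', np.float64(0.054), 'rect', array([628.9, 133. ]), array([49.2, 52.8]), 38.3, 'axis', np.float64(137.4))
```

Request:
jog_arm(
  targets=[
    [6,[0,3,0],0],
    [6,[0,6,0],0],
    [6,[0,7.5,0],0],
    [6,[0,7.5,0],0],
    [6,[0,7.5,0],0],
  ],
)

```text
time_s: 25.8
ee_pos: [0.6084, -0.1126, 0.1229]
eef_rot: [-1.571, -0.001, 0.601]
force: [0.6, -0.0, 1.2]
grip_width: 0.0601
```

```bash
python3 g.py .6095 -.1135 .026 .6;  python3 - <<'E'
from h import *
from station import optics
c=optics.camera("side");t=optics.camera("top")
def cr(c,X,r):
    u,v=proj(c,X).round().astype(int);return cv2.resize(c["img"][v-r:v+r,u-r:u+r,::-1],(400,400),interpolation=cv2.INTER_CUBIC)
cv2.imwrite("pics/p6.png",np.hstack([cr(c,[.61,-.11,.06],45),cr(t,[.631,.133,.04],50)]))
E
```

```text
t 25.8 p [ 0.6084 -0.1126  0.1229] rot [-1.571e+00 -1.000e-03  6.010e-01] grip 0.0601 F [ 0.6 -0.   1.2] q1,q6 [-0.24 -0.84]
shift cm [ 0.03  9.69 -0.13] turn 0.001
```

View pics/p6.png

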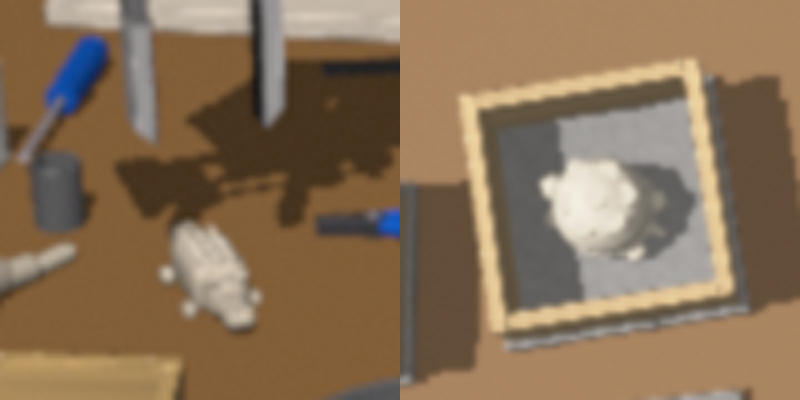

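The tortoise stands in the middle of its box. The crocodile is under the open fingers at (210,275), and the kangaroo's tail tip at (70,252) is clear of them.

Request:
jog_arm(
  targets=[
    [6,[0,2.5,0],0],
    [6,[0,5,0],0],
    [6,[0,7.5,0],0],
    [6,[0,9.2,0],0],
    [6,[0,9.6,0],0],
    [6,[0,9.6,0],0],
    [2.5,[0,9.6,0],0],
    [2.5,[0,9.6,0],0],
    [2.5,[0,9.6,0],0],
    [2.5,[0,9.6,0],0],
  ],
)

```text
time_s: 26.9
ee_pos: [0.6085, -0.1129, 0.0266]
eef_rot: [-1.572, -0.001, 0.601]
force: [-1.0, 0.8, 3.9]
grip_width: 0.0339
```

Request:
jog_arm(
  targets=[
    [2.5,[0,0,0],0],
    [2.5,[0,0,0],0],
  ],
)

```text
time_s: 27.1
ee_pos: [0.6084, -0.1129, 0.0266]
eef_rot: [-1.571, -0.001, 0.601]
force: [-0.9, 0.5, 6.2]
grip_width: 0.0337
```

Request:
jog_arm(
  targets=[
    [2.5,[0,-1,0],0],
    [2.5,[0,-2.5,0],0],
    [2.5,[0,-5,0],0],
    [2.5,[0,-8,0],0],
    [2.5,[0,-11,0],0],
    [2.5,[0,-14,0],0],
    [2.5,[0,-15,0],0],
    [2.5,[0,-15,0],0],
  ],
)

```text
time_s: 27.9
ee_pos: [0.6085, -0.113, 0.1776]
eef_rot: [-1.573, -0.002, 0.601]
force: [-0.3, 0.9, -1.9]
grip_width: 0.034
```

```bash
python3 g.py .55 .05 .175 .3 .59 .348 .175 0;  python3 - <<'E'
from h import *
from station import optics
c=optics.camera("side")
u,v=proj(c,[.61,-.11,.16]).round().astype(int);r=45
cv2.imwrite("pics/p7.png",cv2.resize(c["img"][v-r:v+r,u-r:u+r,::-1],(400,400),interpolation=cv2.INTER_CUBIC))
E
```

```text
t 27.9 p [ 0.6085 -0.113   0.1776] rot [-1.573 -0.002  0.601] grip 0.034 F [-0.3  0.9 -1.9] q1,q6 [-0.24 -0.84]
shift cm [ 4.39  0.23 16.75] turn 0.301
shift cm [24.54  0.22 39.07] turn 0.601
```

View pics/p7.png

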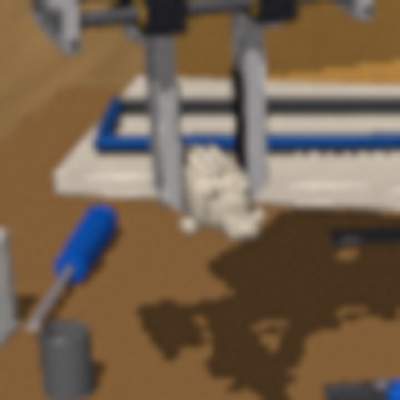

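The crocodile is held flat across its trunk (opening 34 mm). I'll carry it in front of the kangaroo to the long box.

Request:
jog_arm(
  targets=[
    [2.5,[0.4,0,1.5],0.03],
    [2.5,[1.2,0,4.5],0.1],
    [2.5,[2.1,0,8],0.17],
    [2.5,[3,0,11.5],0.24],
    [2.5,[4,0,15],0.31],
    [2.5,[6,0,18.5],0.38],
    [2.5,[8.3,0,21.5],0.45],
    [2.5,[11,0,24.3],0.52],
    [2.5,[13.7,0,27.1],0.59],
    [2.5,[16.4,0,30],0.6],
  ],
)

```text
time_s: 28.95
ee_pos: [0.5732, 0.2286, 0.1739]
eef_rot: [-1.572, 0.003, -0.002]
force: [1.6, 0.5, -0.3]
grip_width: 0.0343
```

```bash
python3 g.py .591 .348 .175 0
```

```text
t 28.95 p [0.5732 0.2286 0.1739] rot [-1.572  0.003 -0.002] grip 0.0343 F [ 1.6  0.5 -0.3] q1,q6 [0.32 0.32]
shift cm [ 1.76 -0.13 11.94] turn -0.002
```

Request:
jog_arm(
  targets=[
    [2.5,[0.5,0,3],0],
    [2.5,[1,0,6.5],0],
    [2.5,[1.5,0,9.5],0],
    [2.5,[1.8,0,11.5],0],
    [2.5,[1.8,0,11.9],0],
    [2.5,[1.8,0,11.9],0],
    [2.5,[1.8,0,11.9],0],
  ],
)

```text
time_s: 29.65
ee_pos: [0.5915, 0.3452, 0.1752]
eef_rot: [-1.571, 0.001, 0.0]
force: [-0.8, -0.2, -0.8]
grip_width: 0.0337
```

```bash
python3 g.py .591 .348 .040 0
```

```text
t 29.65 p [0.5915 0.3452 0.1752] rot [-1.571e+00  1.000e-03  0.000e+00] grip 0.0337 F [-0.8 -0.2 -0.8] q1,q6 [0.47 0.47]
shift cm [-0.04 13.52  0.29] turn 0.0
```

Request:
jog_arm(
  targets=[
    [2.5,[0,3,0.1],0],
    [2.5,[0,6,0.2],0],
    [2.5,[0,9,0.2],0],
    [2.5,[0,11.5,0.2],0],
    [2.5,[0,12.9,0.2],0],
    [2.5,[0,13.4,0.2],0],
    [2.5,[0,13.5,0.2],0],
    [2.5,[0,13.5,0.2],0],
    [2.5,[0,13.5,0.2],0],
  ],
)

```text
time_s: 30.55
ee_pos: [0.5921, 0.3485, 0.0423]
eef_rot: [-1.57, -0.002, 0.001]
force: [1.0, 0.3, -0.9]
grip_width: 0.0341
```

Request:
jog_arm(
  targets=[
    [2.5,[0,0.1,0],0],
    [2.5,[0,0.2,0],0],
    [2.5,[0,0.3,0],0],
    [2.5,[0,0.3,0],0],
    [2.5,[0,0.3,0],0],
  ],
)

```text
time_s: 31.05
ee_pos: [0.5916, 0.3483, 0.0379]
eef_rot: [-1.571, 0.0, 0.001]
force: [0.3, -0.4, -0.6]
grip_width: 0.0338
```

Request:
jog_arm(
  targets=[
    [2.5,[0,0.1,0],0],
    [2.5,[0,0.1,0],0],
    [2.5,[0,0.1,0],0],
  ],
)

```text
time_s: 31.35
ee_pos: [0.5916, 0.3483, 0.0369]
eef_rot: [-1.571, 0.0, 0.001]
force: [-0.2, 0.0, -0.5]
grip_width: 0.0339
```

Request:
jog_arm(
  targets=[
    [2.5,[0,0.1,0],0],
    [2.5,[0,0.1,0],0],
    [2.5,[0,0.1,0],0],
  ],
)

```text
time_s: 31.65
ee_pos: [0.5916, 0.3483, 0.0359]
eef_rot: [-1.571, 0.0, 0.001]
force: [-0.5, -0.5, -1.0]
grip_width: 0.0337
```

Request:
jog_arm(
  targets=[
    [2.5,[0,0.1,0],0],
    [2.5,[0,0.1,0],0],
    [2.5,[0,0.1,0],0],
  ],
)

```text
time_s: 31.95
ee_pos: [0.5917, 0.3484, 0.0356]
eef_rot: [-1.571, -0.0, 0.001]
force: [-2.1, -0.9, 7.2]
grip_width: 0.0338
```

Contact. I'll release, rise and move back out of the view.

Request:
jog_arm(
  targets=[
    [4.5,[0,0,0],0],
    [5.5,[0,0,0],0],
    [5.5,[0,0,0],0],
    [5.5,[0,-1,0],0],
    [5.5,[0,-4,0],0],
    [5.5,[0,-8,0],0],
    [5.5,[0,-12,0],0],
    [5.5,[0,-16,0],0],
    [5.5,[0,-20,0],0],
    [5.5,[0,-20,0],0],
  ],
)

```text
time_s: 32.95
ee_pos: [0.5929, 0.349, 0.2425]
eef_rot: [-1.566, -0.009, 0.001]
force: [0.1, -1.0, 0.3]
grip_width: 0.0548
```

Request:
jog_arm(
  targets=[
    [5.5,[-2,0,-4],0],
    [5.5,[-4,0,-8],0],
    [5.5,[-6,0,-12],0],
    [5.5,[-8,0,-16],0],
    [5.5,[-10,0,-20],0],
    [5.5,[-12,0,-24],0],
    [5.5,[-14,0,-28],0],
    [5.5,[-16,0,-32],0],
    [5.5,[-18,0,-36],0],
    [5.5,[-19,0,-40],0],
  ],
)

```text
time_s: 33.95
ee_pos: [0.4005, -0.0531, 0.2353]
eef_rot: [-1.571, -0.001, 0.001]
force: [1.1, -0.1, 0.4]
grip_width: 0.0548
```

Request:
jog_arm(
  targets=[
    [5.5,[0,0,-4],0],
    [5.5,[0,0,-8],0],
    [5.5,[0,0,-12],0],
    [5.5,[0,0,-16],0],
    [5.5,[0,0,-20],0],
    [5.5,[0,0,-20],0],
    [5.5,[0,0,-20],0],
    [5.5,[0,0,-20],0],
  ],
)

```text
time_s: 34.75
ee_pos: [0.4022, -0.2511, 0.235]
eef_rot: [-1.571, -0.0, 0.002]
force: [0.4, -0.4, 0.2]
grip_width: 0.0549
```

```bash
python3 g.py;  python3 - <<'E'
from h import *
from station import optics
t=optics.camera("top");c=optics.camera("side")
Q=cloud(t).reshape(-1,3)
for n,x,r,z in(("croc",(.59,.348),.07,.015),("croc trunk",(.59,.348),.07,.035),("tort",(.631,.133),.05,.04),("peng head",(.4057,.348),.045,.068),("snail",(.4295,.131),.06,.016),("kang",(.77,-.065),.11,.006)):
    q=Q[(np.hypot(Q[:,0]-x[0],Q[:,1]-x[1])<r)&(Q[:,2]>z)&(Q[:,2]<.16)]
    if n=="croc":q=q[abs(q[:,0]-.59)<.04]
    print(n,*desc(q), q.min(0).round(3),q.max(0).round(3))
d=np.load("top0.npz")["img"]
dk=np.abs(d[95:160,260:340].astype(int)-t["img"][95:160,260:340]).mean(-1);print("kang diff",dk.mean(),(dk>40).sum())
cv2.imwrite("pics/end.png",np.vstack([cv2.resize(t["img"][80:320,60:350,::-1],(580,480),interpolation=cv2.INTER_CUBIC)]))
cv2.imwrite("pics/end2.png",cv2.resize(c["img"][140:400,120:380,::-1],(560,560),interpolation=cv2.INTER_CUBIC))
E
```

```text
t 34.75 p [ 0.4022 -0.2511  0.235 ] rot [-1.571 -0.     0.002] grip 0.0549 F [ 0.4 -0.4  0.2] q1,q6 [-0.64 -0.64]
croc 577 mean [0.5898 0.3431] ztop 0.044 rect [590.6 345.1] [119.   43.2] 89.1 axis 90.0 [0.569 0.286 0.015] [0.613 0.405 0.044]
croc trunk 678 mean [0.5913 0.3463] ztop 0.057 rect [590.  348.1] [114.4 101.1] 0.4 axis 179.6 [0.533 0.298 0.035] [0.647 0.399 0.057]
tort 351 mean [0.6292 0.1328] ztop 0.053 rect [630.2 133.1] [48.5 47.3] 89.9 axis 107.3 [0.607 0.109 0.04 ] [0.654 0.157 0.053]
peng head 100 mean [0.4071 0.3487] ztop 0.08 rect [406.8 352.2] [27.9 20.9] 66.7 axis -137.4 [0.396 0.339 0.068] [0.422 0.362 0.08 ]
snail 371 mean [0.4298 0.1315] ztop 0.062 rect [429.5 132.6] [89.8 25.7] 65.8 axis 65.5 [0.406 0.091 0.016] [0.454 0.177 0.062]
kang 2528 mean [ 0.7871 -0.0791] ztop 0.149 rect [785.7 -93.7] [177.4 168.6] 69.2 axis 134.7 [ 0.701 -0.172  0.006] [0.879 0.015 0.149]
kang diff 4.298269230769231 0
```

View pics/end.png

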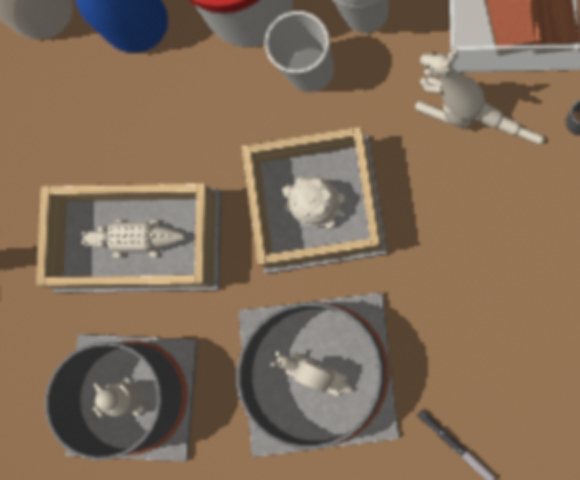

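View pics/end2.png

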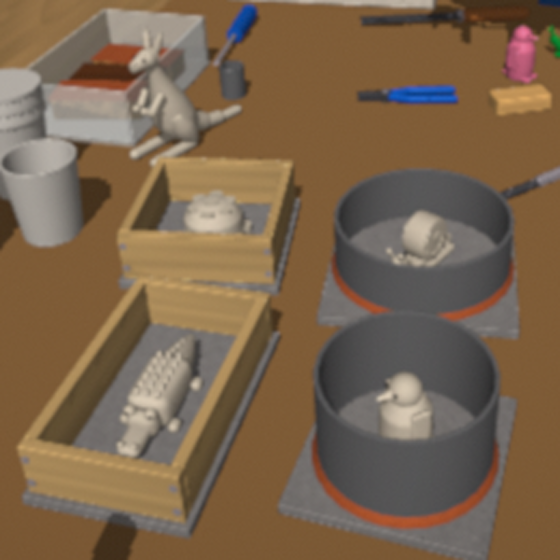

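All four stand upright and centred in their own boxes, and the kangaroo is unchanged. Handing in.

```bash
python3 -c "
from station import ctrl
print(ctrl.hand_in())"
```

```text
the job is handed in; nothing more can be done
None
```

I set all four masters in their own mould boxes, each lowered until light floor contact before release, and handed the job in at about 35 s of the 112 s allowed.

- **Centring:** the last pictures put each animal about 1–4 mm from the middle of its box, against the 12 mm limit. The penguin and crocodile are the largest at 3–4 mm. The camera calibration is good to about 2 mm.
- **Crocodile:** it lies along the long box, within about 1–2°.
- **Standing and height:** all four look upright, and the measured top heights match standing on the box floors.
- **Kangaroo:** its image patch is unchanged from the start, so I saw no sign that it was touched or moved.
- **Robot:** it ended raised and clear of everything, with the gripper empty.

No check failed. Two numbers in the final printout, the "croc trunk" and kangaroo extents, took in points from the box rim and a neighbouring item. I did not use those two.

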